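# Sort full from empty coupling tins at the stores bench by feeling their weight

## Task

Four look-alike lidded tins stand on the stores bench: two still hold their steel coupling, the other two are empty. Lift each to feel whether it is heavy, then stand the full tins upright on the floor of the blue stock bin and the empty ones upright on the floor of the open cardboard tray. Set them down rather than drop them, do not tip any over, and leave the loose pipe nipple and tape roll where they stand.

Things in the scene. Friction and masses are not known exactly. Their poses are not given: they have to be found in the camera images.
- tin_a: lidded metal tin, grey lid, white label on each long side: 82 mm long (x), 58 wide (y), 110 tall (z), upright; the tight lid (top 18 mm, 84 x 60) stays on. Origin: centre of underside. Of the four, two hold a loose steel coupling (0.50-0.75 kg in all), two only a card disc (0.11-0.16 kg); looks and names do not tell which
- tin_b: another of the four tins, same looks and sizes as tin_a; full or empty
- tin_c: another of the four tins, same looks and sizes as tin_a; full or empty
- tin_d: another of the four tins, same looks and sizes as tin_a; full or empty
- blue_bin: fixed empty blue stacking bin, left or right of the tins, for the full ones (the smaller blue bins at the back are stock). 270 mm (x) x 180 (y), walls 105 high, over the front (-x) 75 mm sloping to a lip 55 high; walls 4, floor 5 thick. Origin: centre of underside, z up. Two tins fit, long sides along x, 65 mm before and behind the middle
- carton: fixed open cardboard tray on the other side of the tins, for the empty ones: 270 mm (x) x 190 (y), 85 high; walls 5 (9 with the side flaps folded down outside), floor 5 thick; the end flaps hang out 55 mm at its front and back. Origin: centre of underside, z up. Two tins fit in the same way as in the bin
- nipple: bystander: loose threaded steel pipe nipple standing on end, 44 mm diameter, 60 mm tall, among the tins. Origin at the centre of its underside
- tape_roll: bystander: loose amber roll of parcel tape lying flat, 84 mm diameter, 48 mm tall, among the tins. Origin at the centre of its underside
There are look-alikes about, which are no part of the job. What is shaped like the tin_d but yellow is not meant. Leave any turquoise look-alike of the tin_c alone.

How it is judged (in metres and radians):
At the end, for the whole second after the job is handed in: Both full tins (over 3 N) in the blue bin and both empty ones (under 3 N) in the cardboard tray, each upright within 0.15 rad, at rest, its underside within 7 mm of the floor of the bin or tray; nipple and tape roll within 30 mm of their starts (angle between each of tin_a, tin_b, tin_c, tin_d's own z axis and vertical below 0.15 rad and linear speed of each of tin_a, tin_b, tin_c, tin_d below 0.02 m/s and ((x of tin_a in the frame of blue_bin between -0.11 and 0.11 m and y of tin_a in the frame of blue_bin between -0.075 and 0.075 m and z of tin_a in the frame of blue_bin below 0.012 m and contact force between tin_a and blue_bin above 3 N) or (x of tin_a in the frame of carton between -0.11 and 0.11 m and y of tin_a in the frame of carton between -0.08 and 0.08 m and z of tin_a in the frame of carton below 0.012 m and contact force between tin_a and carton between 0.4 and 3 N)) and ((x of tin_b in the frame of blue_bin between -0.11 and 0.11 m and y of tin_b in the frame of blue_bin between -0.075 and 0.075 m and z of tin_b in the frame of blue_bin below 0.012 m and contact force between tin_b and blue_bin above 3 N) or (x of tin_b in the frame of carton between -0.11 and 0.11 m and y of tin_b in the frame of carton between -0.08 and 0.08 m and z of tin_b in the frame of carton below 0.012 m and contact force between tin_b and carton between 0.4 and 3 N)) and ((x of tin_c in the frame of blue_bin between -0.11 and 0.11 m and y of tin_c in the frame of blue_bin between -0.075 and 0.075 m and z of tin_c in the frame of blue_bin below 0.012 m and contact force between tin_c and blue_bin above 3 N) or (x of tin_c in the frame of carton between -0.11 and 0.11 m and y of tin_c in the frame of carton between -0.08 and 0.08 m and z of tin_c in the frame of carton below 0.012 m and contact force between tin_c and carton between 0.4 and 3 N)) and ((x of tin_d in the frame of blue_bin between -0.11 and 0.11 m and y of tin_d in the frame of blue_bin between -0.075 and 0.075 m and z of tin_d in the frame of blue_bin below 0.012 m and contact force between tin_d and blue_bin above 3 N) or (x of tin_d in the frame of carton between -0.11 and 0.11 m and y of tin_d in the frame of carton between -0.08 and 0.08 m and z of tin_d in the frame of carton below 0.012 m and contact force between tin_d and carton between 0.4 and 3 N)) and distance of each of nipple, tape_roll from where it was at the start of the episode below 0.03 m); the robot touches nothing.
It fails at once if a tin tipped over (leaning more than 0.7 rad) (angle between any of tin_a, tin_b, tin_c, tin_d's own z axis and vertical above 0.7 rad).
It fails at once if a tin dropped or thrown: moving faster than 0.8 m/s with no finger on it (a fall of about 35 mm) ((linear speed of tin_a above 0.8 m/s and contact force between tin_a and the fingers below 0.1 N) or (linear speed of tin_b above 0.8 m/s and contact force between tin_b and the fingers below 0.1 N) or (linear speed of tin_c above 0.8 m/s and contact force between tin_c and the fingers below 0.1 N) or (linear speed of tin_d above 0.8 m/s and contact force between tin_d and the fingers below 0.1 N)).
It fails at once if the nipple or the tape roll pushed more than 30 mm from its place (distance of any of nipple, tape_roll from where it was at the start of the episode above 0.03 m).
It also fails if it takes over 72 s, if anything falls off the work surface, if the arm or the gripper's body presses on something with over 40 N, if the wrist force passes 120 N, or if a joint passes its speed limit or range.

## Robot

A 6-joint arm with a two-finger parallel gripper is mounted at the origin on the work surface. World frame = base frame: x ahead of the robot, y to its left, z up, the work surface at z = 0. Lengths are in mm, angles in rad, forces in N, time in s.
With the tool pointing down it reaches from about 350 to 775 mm from the base axis. Payload 7.3 kg.
Tool frame: the origin (TCP) lies midway between the tips of the shut fingers; the grasp point (between the pads) lies 19 mm behind it (bot.grip_depth is the distance from the TCP to the grasp point, in mm); z points along the fingers, x is the direction in which the jaws open and shut, and the axes are right-handed (so a half turn about z gives the same grasp; the last joint's range is limited). The gripper opens to 92 mm and grips with 3 to 60 N. Pads are 19 mm wide; open, the fingers measure 130 mm over their backs; the gripper's body (75 mm by 190 mm) begins 47 mm behind the grasp point.
Start: joints at [-1.451, 0.342, 1.524, -0, 1.275, -0.146], TCP at [137.93, -506.58, 199.541] pointing down, gripper open.
Joint ranges: [-2.53, 2.53], [-0.77, 2.02], [0.04, 2.7], [-1, 4.14], [0.28, 2.66], [-3.11, 3.11]. Speed limits (rad/s): [2.57, 2.57, 3.14, 3.14, 3.14, 3.14].

## Interface

Orientations are given as [roll, pitch, yaw] about the fixed x, y, z axes, in that order (R = Rz(yaw) Ry(pitch) Rx(roll)).
In Python, from plant import bot gives the robot as it stands. The module is installed in compiled form; this text tells all that it offers.
- The arm moves only by the shell command python3 -m inch 'ROWS'. ROWS is JSON, a list that holds one entry, the list of rows, each a list of 7 numbers: the shift along the tool's x, y, z each as a share of 0.2 m, from -1 to 1, then the turn, a rotation vector about the tool's x, y, z each as a share of 45 degrees, from -1 to 1, then the closure, from -1 (fully open) to 1 (shut), so that 0 is half open. A call has exactly 10 rows; each row is the pose to reach, as a shift and turn from the pose commanded when the call began, along the tool's axes at that moment; what a row does not reach only later rows make up. A row lasts 1/8 s, in which the tool goes at most 62.5 mm and 10.7 degrees, less where a joint would pass 70% of its speed; a pose out of reach is approached as far as the arm can. A call with a number of a shift or a turn outside -1 to 1 is refused whole. A call with a gripper value outside its range is refused whole. The fingers move at their own pace and stop on an object; the grip force is fixed at half the most. Time passes only in rows, so rows that repeat a pose let the fingers close, or fill a call up. It gives the time, the measured TCP pose, the force and the opening at its end, in the units of the state.
- bot.get_obs(): the state, without advancing time (a new reading comes with each control period).
- bot.capture(name): name is "scene" or "side" or "wrist"; returns the picture (480x640x3 uint8, red, green, blue); there is no depth.
- bot.camera_params(name): a dict with "fx", "fy", "cx", "cy" (pixels), "k1" (the pictures are not rectified: a ray, as slopes to the right and down, at radius r is drawn at 1 + k1 r^2 times it, then the intrinsics apply), "R" (3x3) and "t" (3): a world point X has camera coordinates R X + t; the wrist camera has in their place "T_tool_cam" (4x4, takes a point from camera to tool coordinates, whose origin is the TCP and whose axes are the tool frame's). Camera axes: x right, y down, z forward; pixel columns grow to the right and rows downward; lengths in mm; the calibration is good to about 2 mm. A picture is of the moment at which its call begins: read the wrist's pose just before it. camera_params takes no time and is no camera call.
- bot.close_job(): hands the job in, once; it reports no verdict.
The state is a dict: "time": time; "joint_positions": joint angles; "dq": joint speeds; "tau": joint torques, N m; "tool_pos": TCP position; "tcp_rot": TCP orientation; "contact_force": force on the tool from outside, world axes, zero at the start; "moment": the same for the moment, N m; "grip_width": finger opening in mm.
Only numpy, scipy, OpenCV 4.12 (cv2) and the standard library are available. Lean on these libraries where they do the work, as an engineer would, in place of code of your own. Each camera call takes 0.05 s, during which the arm holds its last target.

## Working session

There is one attempt and no reset: what is moved stays moved. The work goes in short steps, Python scripts to look and compute and a shell command to move; the robot and the scene stay as the last step left them, time stands still between calls to the robot, and variables do not carry over. Pictures are saved under pics/ and viewed, and the job is handed in when it is done.

```bash
ls; mkdir -p pics
python3 - <<'E'
from plant import bot
import cv2
print(bot.get_obs())
for n in ["scene","side","wrist"]:
    im=bot.capture(n); cv2.imwrite(f"pics/{n}0.png",im[:,:,::-1])
    print(n,bot.camera_params(n))
E
```

```text
pics
{'time': 0.0, 'joint_positions': array([-1.45098823e+00,  3.42712909e-01,  1.52503207e+00, -4.29482851e-06,
        1.27539508e+00, -1.46004972e-01]), 'dq': array([ 0.00151486,  0.00065029,  0.00054366,  0.00040104,  0.00028892,
       -0.00117569]), 'tau': array([ 8.73246427e-04, -4.31241417e+01, -2.44219798e+01,  7.18881330e-02,
        5.59620315e-02, -1.31634051e-04]), 'tool_pos': array([ 137.87684261, -506.09983895,  198.84483762]), 'tcp_rot': array([-3.14137159e+00,  1.53153852e-03, -1.30498184e+00]), 'contact_force': array([-0.29789734, -0.42972912, -0.24667804]), 'moment': array([-0.01065223, -0.0069146 , -0.02368085]), 'grip_width': 91.52327361708404}
scene {'fx': 465.7229570657598, 'fy': 465.7229570657598, 'cx': 320.7445933863291, 'cy': 246.4377830205839, 'k1': -0.06208199810320174, 'R': array([[-0.12021221,  0.99274627, -0.00196872],
       [ 0.61794824,  0.07327533, -0.78279672],
       [-0.77697426, -0.09531829, -0.62227439]]), 't': array([  67.7679523, -251.4303406, 1485.3888934])}
side {'fx': 586.833114028211, 'fy': 586.833114028211, 'cx': 312.12951544030886, 'cy': 236.73532289349603, 'k1': -0.19360969209267653, 'R': array([[-0.8417281 , -0.53980075, -0.01043857],
       [-0.30065652,  0.48470677, -0.82137994],
       [ 0.44844115, -0.68824015, -0.57028592]]), 't': array([ 383.6360921 ,  164.04360214, 1118.44207863])}
wrist {'fx': 388.6604029034682, 'fy': 388.6604029034682, 'cx': 321.38257308316713, 'cy': 235.95530498160008, 'k1': 0.01292005124005141, 'T_tool_cam': array([[ 9.99998954e-01,  1.33963250e-03,  5.46061493e-04,
         1.31620757e-01],
       [-1.43296868e-03,  9.69055762e-01,  2.46837754e-01,
        -6.55586539e+01],
       [-1.98492158e-04, -2.46838279e-01,  9.69056667e-01,
        -1.84212050e+02],
       [ 0.00000000e+00,  0.00000000e+00,  0.00000000e+00,
         1.00000000e+00]])}
```

View pics/scene0.png

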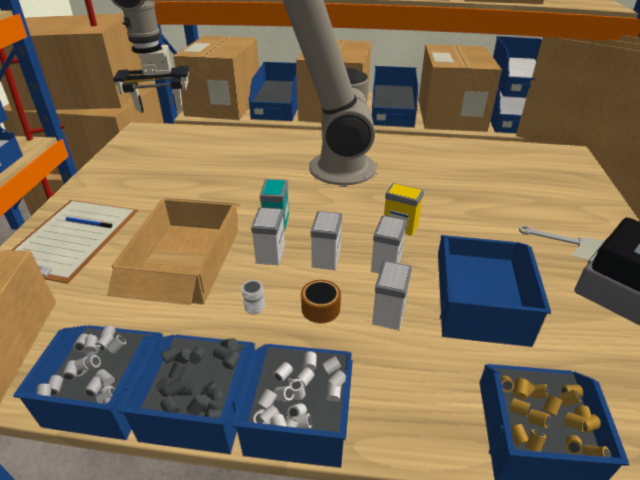

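View pics/side0.png

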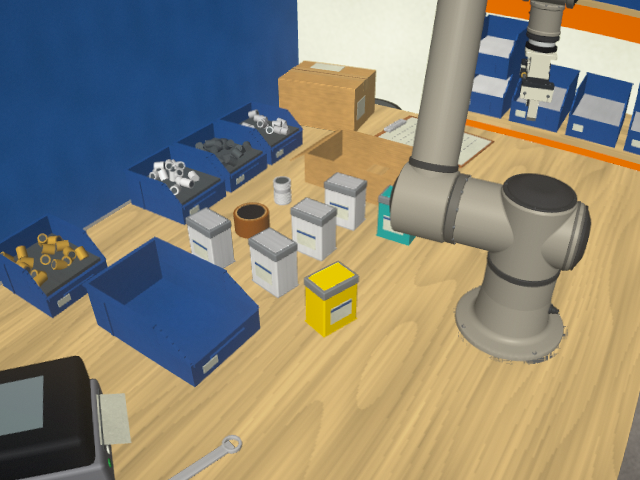

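View pics/wrist0.png

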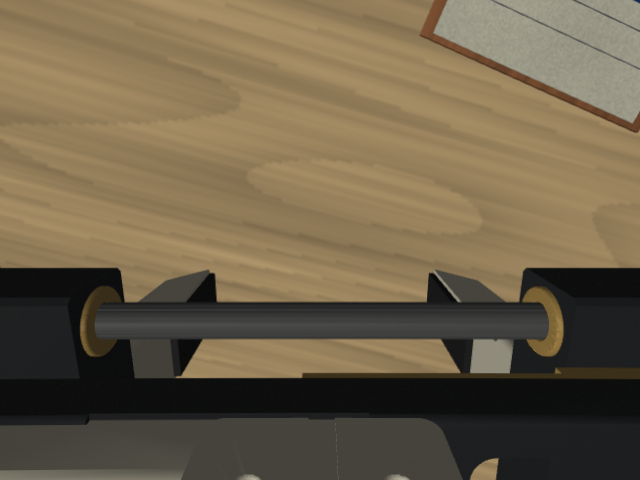

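The scene view shows the four grey-lid tins near (268,235), (326,240), (389,245) and (392,295). The carton is at the left (−y) and the bin at the right (+y). The nipple is at (254,297) and the tape roll at (321,301). The turquoise and yellow look-alikes stand behind the tins. I'll enlarge both views to read the corners.

Run:
```python
import cv2
im=cv2.imread("pics/scene0.png")
def crop(im,x0,y0,w,h,s,fn):
    c=cv2.resize(im[y0:y0+h,x0:x0+w],None,fx=s,fy=s,interpolation=cv2.INTER_CUBIC)
    for x in range((x0+19)//20*20,x0+w,20):
        cv2.line(c,((x-x0)*s,0),((x-x0)*s,6),(0,0,255),1); cv2.putText(c,str(x),((x-x0)*s,18),0,.4,(0,0,255),1)
    for y in range((y0+19)//20*20,y0+h,20):
        cv2.line(c,(0,(y-y0)*s),(6,(y-y0)*s),(0,0,255),1); cv2.putText(c,str(y),(8,(y-y0)*s+4),0,.4,(0,0,255),1)
    cv2.imwrite(fn,c)
crop(im,240,175,195,150,4,"pics/c1.png")
crop(im,105,190,150,130,5,"pics/c2.png")
crop(im,425,220,150,130,5,"pics/c3.png")
im=cv2.imread("pics/side0.png")
crop(im,180,160,200,150,4,"pics/c4.png")
```

```text
(no output)
```

View pics/c1.png

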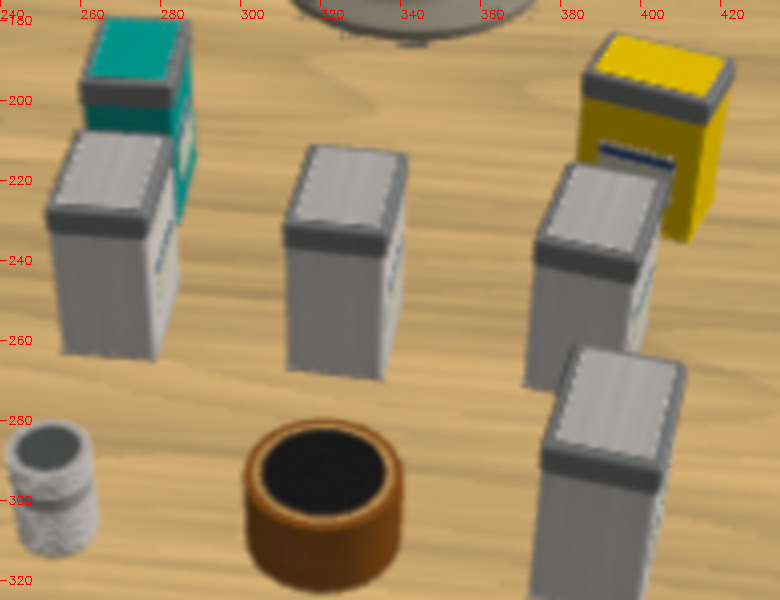

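View pics/c2.png

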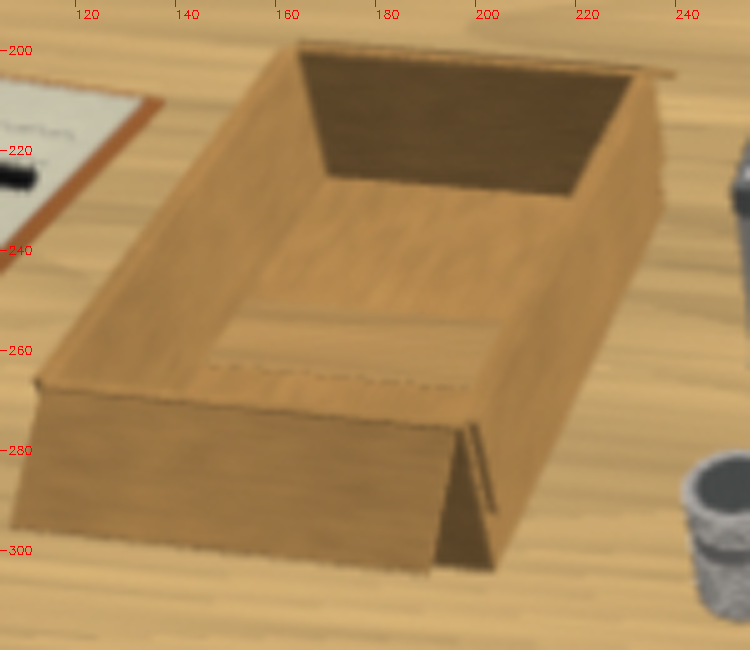

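View pics/c3.png

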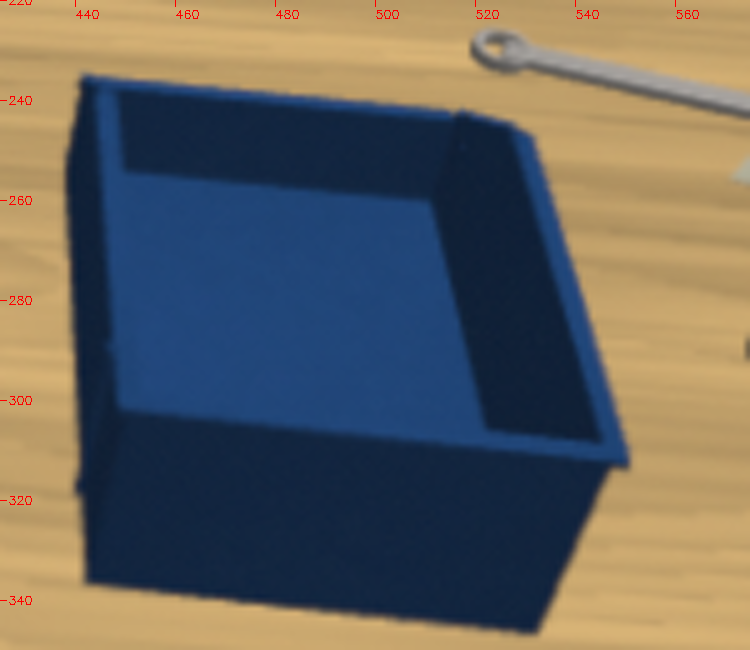

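View pics/c4.png

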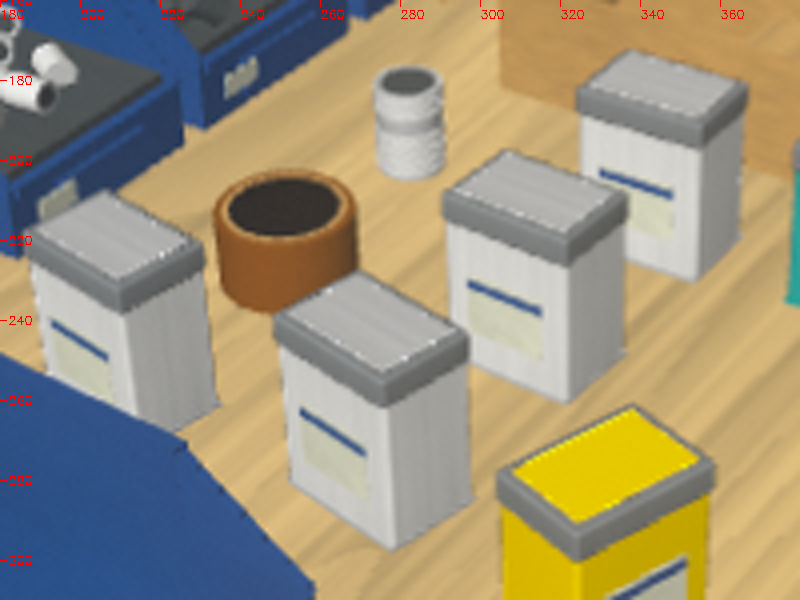

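```bash
cat > h.py <<'E'
import numpy as np
from plant import bot
P={n:bot.camera_params(n) for n in("scene","side","wrist")}
def proj(n,X):
    p=P[n]; X=np.atleast_2d(X)
    if n=="wrist": raise 0
    c=X@np.array(p["R"]).T+p["t"]; s=c[:,:2]/c[:,2:]
    s=s*(1+p["k1"]*(s**2).sum(1,keepdims=True))
    return s*[p["fx"],p["fy"]]+[p["cx"],p["cy"]]
def place(L,q):
    L=np.array(L,float); c,s=np.cos(q[2]),np.sin(q[2])
    return np.c_[L[:,0]*c-L[:,1]*s+q[0],L[:,0]*s+L[:,1]*c+q[1],L[:,2]]
def un(pts,x0,y0,s): return (np.array(pts,float)+.5)/s-.5+[x0,y0]
E
cat > fit.py <<'E'
from h import *
from scipy.optimize import least_squares
def fit(obs,q0):
    f=lambda q:np.concatenate([(proj(n,place(L,q))-z).ravel() for n,L,z in obs])
    r=least_squares(f,q0); return r.x,r.fun.reshape(-1,2)
# local order: (-,-) (-,+) (+,+) (+,-) = back-left, back-right, front-right, front-left in scene
L=[(-42,-30,110),(-42,30,110),(42,30,110),(42,-30,110)]
sc=[[(76,132),(172,136),(148,216),(47,213)],[(311,145),(407,155),(386,234),(285,224)],
[(570,163),(668,180),(634,260),(537,240)],[(575,347),(685,363),(660,472),(542,447)]]
# side: bottom,right?,.. order as: -x,-y = right ; -x,+y = bottom ; +x,+y = left ; +x,-y = top
sd=[[(747,87),(703,121),(577,92),(632,50)],[(627,194),(570,239),(443,193),(507,149)],
[(468,336),(384,383),(276,318),(360,270)],[(204,240),(121,290),(30,232),(107,191)]]
np.set_printoptions(precision=2,suppress=True)
for a,b in zip(sc,sd):
    A=un(a,240,175,4);B=un(b,180,160,4)
    q,r=fit([("scene",L,A),("side",L,B)],[450,0,0]); q1,_=fit([("scene",L,A)],q); q2,_=fit([("side",L,B)],q)
    print(q,np.degrees(q[2]),abs(r).max(),q1,q2)
C=un([(328,177),(572,196),(300,53),(632,75),(40,385),(462,430)],105,190,5)
LC=[(-130,-90,5),(-130,90,5),(-130,-90,85),(-130,90,85),(135,-95,85),(135,95,85)]
q,r=fit([("scene",LC,C)],[450,-250,0]);print("carton",q);print(r)
C=un([(122,170),(430,200),(88,583),(537,633),(628,467)],425,220,5)
LC=[(-131,-86,5),(-131,86,5),(135,-90,0),(135,90,0),(135,90,105)]
q,r=fit([("scene",LC,C)],[450,250,0]);print("bin",q);print(r)
for nm,pts,z,x0,y0,s in [("nip",(50,446),60,240,175,4),("tape",(324,471),48,240,175,4)]:
    q=least_squares(lambda q:(proj("scene",[q[0],q[1],z])-un([pts],x0,y0,s)).ravel(),[450,0]).x; print(nm,q)
for nm,pts,z,x0,y0,s in [("nip",(408,82),60,180,160,4),("tape",(285,207),48,180,160,4)]:
    q=least_squares(lambda q:(proj("side",[q[0],q[1],z])-un([pts],x0,y0,s)).ravel(),[450,0]).x; print(nm,q)
E
python3 fit.py
```

```text
[ 451.97 -138.01    0.02] 0.9096394736469231 1.6961970649534237 [ 455.4  -137.26    0.03] [ 450.2  -137.06   -0.  ]
[451.71  -0.41  -0.05] -3.0358537354835664 1.3985575843811375 [454.39   0.18  -0.06] [450.75  -0.47  -0.05]
[455.02 145.37  -0.22] -12.766953683249303 1.6598468050634096 [457.86 145.03  -0.23] [453.53 146.53  -0.22]
[619.02 151.84  -0.17] -9.870605060774384 2.9560422064981253 [622.34 152.23  -0.17] [616.   152.53  -0.17]
carton [ 502.15 -346.6     0.01]
[[-3.48  0.04]
 [13.12  0.66]
 [-4.24 -0.46]
 [-2.66 -0.75]
 [-1.59  0.38]
 [-0.61 -1.66]]
bin [540.6  361.29  -0.07]
[[-5.57 -1.05]
 [ 4.53  1.37]
 [ 0.2  -0.71]
 [ 1.35  1.59]
 [-0.66 -1.81]]
nip [ 632.87 -135.62]
tape [622.04   6.9 ]
nip [ 632.64 -135.89]
tape [621.02   6.07]
```

```bash
cat > fit2.py <<'E'
from fit import *
print('----')
C=un([(328,177),(300,53),(632,75),(40,385),(462,430)],105,190,5)
LC=[(-130,-90,5),(-130,-90,85),(-130,90,85),(135,-95,85),(135,95,85)]
q,r=fit([("scene",LC,C)],[450,-250,0]);print("carton",q);print(r)
C=un([(430,200),(88,583),(537,633),(628,467),(535,137),(82,77)],425,220,5)
LC=[(-131,86,5),(135,-90,0),(135,90,0),(135,90,105),(-60,90,105),(-135,-90,55)]
q,r=fit([("scene",LC,C)],[450,250,0]);print("bin",q);print(r)
import cv2
im=cv2.imread("pics/side0.png"); 
print(proj("side",place(LC,q)))
qc=q
im=cv2.resize(im[180:400,60:460],None,fx=2,fy=2,interpolation=cv2.INTER_CUBIC)
for p in proj("side",place(LC,q)): cv2.circle(im,tuple(int(v) for v in (p-[60,180])*2),3,(0,0,255),1)
cv2.imwrite("pics/c5.png",im)
E
python3 fit2.py | sed -n '/----/,$p'
```

```text
----
carton [ 503.62 -340.35   -0.02]
[[ 0.07  0.09]
 [-0.55 -0.41]
 [ 0.63  0.33]
 [-0.18  0.17]
 [ 0.02 -0.29]]
bin [541.87 356.91  -0.04]
[[ 1.16  0.78]
 [-0.06  0.74]
 [ 0.98  1.18]
 [-1.08 -2.22]
 [-1.46 -0.77]
 [ 0.74  0.84]]
[[191.97 382.93]
 [161.2  277.92]
 [ 95.62 324.44]
 [ 82.84 283.23]
 [152.08 325.71]
 [256.14 307.03]]
```

View pics/c5.png

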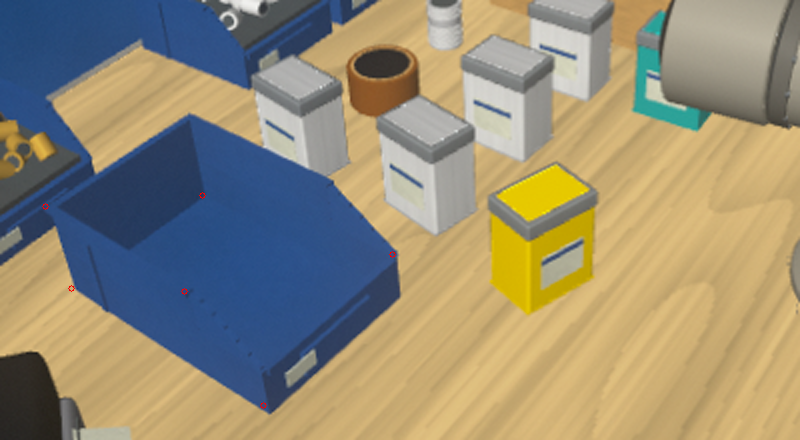

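```bash
cat > fit3.py <<'E'
from fit import *
print('----')
C=un([(628,467),(535,137),(82,77)],425,220,5)
LC=[(135,90,105),(-60,90,105),(-135,-90,55)]
S=un([(47,207),(190,115),(330,183),(395,255),(185,291),(270,411)],60,180,2)
LS=[(135,90,105),(135,-90,105),(-60,-90,105),(-135,-90,55),(-60,90,105),(-135,90,0)]
for o in ([("scene",LC,C)],[("side",LS,S)],[("scene",LC,C),("side",LS,S)]):
    q,r=fit(o,[540,350,0]);print("bin",q);print(r)
E
python3 fit3.py | sed -n '/----/,$p'
```

```text
----
bin [545.   357.65  -0.04]
[[-0.23 -0.97]
 [-0.8   0.14]
 [ 1.15  1.65]]
bin [541.03 354.66  -0.04]
[[ 0.76 -0.48]
 [-0.63  0.1 ]
 [-0.28 -0.23]
 [-0.01 -0.77]
 [ 1.15 -0.11]
 [-1.05  1.41]]
bin [541.73 355.75  -0.04]
[[-1.7  -2.33]
 [-2.03 -0.86]
 [ 0.22  0.78]
 [ 0.08 -0.3 ]
 [-1.25  0.25]
 [-0.95 -0.05]
 [-0.67 -0.57]
 [ 0.4   0.1 ]
 [-1.77  1.64]]
```

The fits agree with the given sizes. The tins are about 1–3 px off, at T1 (452,−138), T2 (452,0), T3 (455,146) and T4 (619,152). The carton is at (503,−340) and the bin at (541,356). I'll write a helper that works out each move, and start with T1.

```bash
cat > w.py <<'E'
import sys,numpy as np
from plant import bot
from scipy.spatial.transform import Rotation as Ro
o=bot.get_obs(); np.set_printoptions(precision=3,suppress=True)
print(round(o["time"],2),o["tool_pos"],o["tcp_rot"],"F",o["contact_force"],"w",round(o["grip_width"],1))
R=Ro.from_euler("xyz",o["tcp_rot"])
for a in sys.argv[1:]:
    x,y,z,yaw=map(float,a.split(","))
    d=R.inv().apply(np.array([x,y,z])-o["tool_pos"])/200
    t=(R.inv()*Ro.from_euler("xyz",[np.pi,0,yaw])).as_rotvec()/(np.pi/4)
    print(a,"->",d,t)
E
python3 w.py 452,-138,200,-1.555 452,-138,55,-1.555; python3 -c "
import numpy as np
for n,c,s in (('bin',(541.5,356,-.04),1),('bin',(541.5,356,-.04),-1),('car',(502.5,-340,-.02),1),('car',(502.5,-340,-.02),-1)): print(n,c[0]+s*65*np.cos(c[2]),c[1]+s*65*np.sin(c[2]))"
```

```text
0.15 [ 137.868 -506.236  199.011] [-3.141  0.001 -1.305] F [ 0.002  0.284 -0.557] w 92.0
452,-138,200,-1.555 -> [-1.364 -1.999 -0.003] [0.    0.001 0.318]
452,-138,55,-1.555 -> [-1.363 -1.999  0.722] [0.    0.001 0.318]
bin 606.4480069329636 353.40069327786875
bin 476.55199306703645 358.59930672213125
car 567.4870004333276 -341.29991333506666
car 437.5129995666724 -338.70008666493334
```

```bash
python3 -m inch '[[[-0.68,-1,0,0,0,0.318,-1],[-0.68,-1,0,0,0,0.318,-1],[-0.68,-1,0,0,0,0.318,-1],[-0.68,-1,0,0,0,0.318,-1],[-0.68,-1,0,0,0,0.318,-1],[-0.68,-1,0,0,0,0.318,-1],[-0.68,-1,0,0,0,0.318,-1],[-0.68,-1,0,0,0,0.318,-1],[-0.68,-1,0,0,0,0.318,-1],[-0.68,-1,0,0,0,0.318,-1]]]'; python3 w.py 452,-138,200,-1.555 452,-138,55,-1.555
```

```text
time: 1.4
tool_pos: [294.9, -323.1, 199.5]
tcp_rot: [3.142, 0.0, -1.555]
contact_force: [0.7, -0.7, 0.1]
grip_width: 91.8
1.4 [ 294.921 -323.056  199.463] [ 3.142  0.    -1.555] F [ 0.683 -0.703  0.113] w 91.8
452,-138,200,-1.555 -> [-0.913 -0.799 -0.003] [ 0.     0.    -0.001]
452,-138,55,-1.555 -> [-0.913 -0.8    0.722] [ 0.     0.    -0.001]
```

```bash
python3 -m inch '[[[-0.913,-0.8,0,0,0,0,-1],[-0.913,-0.8,0,0,0,0,-1],[-0.913,-0.8,0,0,0,0,-1],[-0.913,-0.8,0,0,0,0,-1],[-0.913,-0.8,0,0,0,0,-1],[-0.913,-0.8,0.2,0,0,0,-1],[-0.913,-0.8,0.4,0,0,0,-1],[-0.913,-0.8,0.6,0,0,0,-1],[-0.913,-0.8,0.72,0,0,0,-1],[-0.913,-0.8,0.72,0,0,0,-1]]]'; python3 w.py
python3 - <<'E'
from plant import bot;import cv2
im=bot.capture("side");cv2.imwrite("pics/s1.png",im[:,:,::-1])
E
```

```text
time: 2.65
tool_pos: [450.6, -137.9, 54.2]
tcp_rot: [3.138, 0.002, -1.556]
contact_force: [0.2, 0.5, 0.7]
grip_width: 91.7
2.65 [ 450.585 -137.881   54.16 ] [ 3.138  0.002 -1.556] F [0.211 0.498 0.694] w 91.7
```

View pics/s1.png

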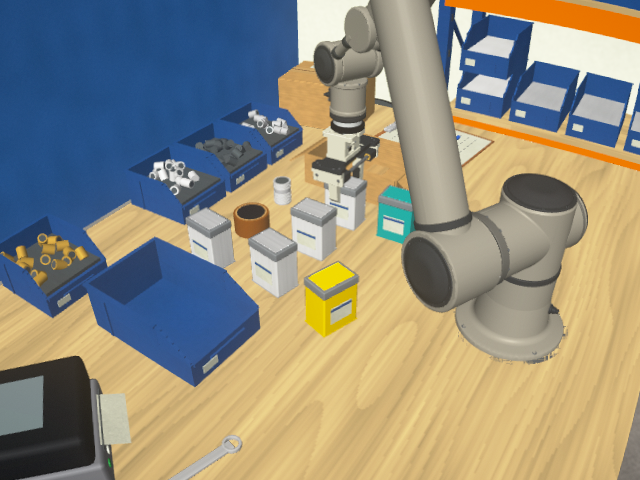

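The gripper straddles T1 at (345,190), with the tin between the fingers. Now I'll grip and lift.

```bash
python3 -m inch '[[[0,0,0,0,0,0,1],[0,0,0,0,0,0,1],[0,0,0,0,0,0,1],[0,0,0,0,0,0,1],[0,0,0,0,0,0,1],[0,0,-0.2,0,0,0,1],[0,0,-0.45,0,0,0,1],[0,0,-0.7,0,0,0,1],[0,0,-0.72,0,0,0,1],[0,0,-0.72,0,0,0,1]]]'; python3 w.py 567.5,-341,200,-1.591  437.5,-338.7,200,-1.591
```

```text
time: 3.95
tool_pos: [451.1, -137.0, 197.8]
tcp_rot: [3.139, 0.002, -1.555]
contact_force: [-1.0, 0.3, -8.2]
grip_width: 59.7
3.95 [ 451.08  -136.984  197.76 ] [ 3.139  0.002 -1.555] F [-0.99   0.322 -8.196] w 59.7
567.5,-341,200,-1.591 -> [ 1.029 -0.565 -0.015] [0.004 0.002 0.046]
437.5,-338.7,200,-1.591 -> [ 1.007  0.084 -0.013] [0.004 0.002 0.046]
```

T1 reads −8.2 N, so it is full and goes to the bin's far slot. I'll carry it smoothly.

```bash
python3 -m inch '[[[-0.06,-0.02,0,0,0,0,1],[-0.2,-0.08,-0.02,0,0,0.01,1],[-0.36,-0.14,-0.04,0,0,0.02,1],[-0.52,-0.2,-0.05,0,0,0.03,1],[-0.68,-0.26,-0.05,0,0,0.04,1],[-0.84,-0.32,-0.05,0,0,0.05,1],[-0.94,-0.36,-0.05,0,0,0.06,1],[-1,-0.38,-0.05,0,0,0.07,1],[-1,-0.38,-0.05,0,0,0.07,1],[-1,-0.38,-0.05,0,0,0.07,1]]]'; python3 w.py 606.5,353.4,210,-1.611
```

```text
time: 5.2
tool_pos: [524.6, 62.9, 209.0]
tcp_rot: [3.14, -0.001, -1.61]
contact_force: [0.1, 0.4, -7.5]
grip_width: 59.9
5.2 [524.584  62.948 209.035] [ 3.14  -0.001 -1.61 ] F [ 0.104  0.409 -7.509] w 59.9
606.5,353.4,210,-1.611 -> [-1.467 -0.352 -0.006] [ 0.001 -0.001  0.001]
```

```bash
python3 -m inch '[[[-0.06,-0.01,0,0,0,0,1],[-0.2,-0.05,0,0,0,0,1],[-0.36,-0.09,0,0,0,0,1],[-0.52,-0.13,0,0,0,0,1],[-0.68,-0.17,0,0,0,0,1],[-0.84,-0.21,0,0,0,0,1],[-0.94,-0.24,0,0,0,0,1],[-1,-0.25,0,0,0,0,1],[-1,-0.25,0,0,0,0,1],[-1,-0.25,0,0,0,0,1]]]'; python3 w.py 606.5,353.4,210,-1.611 606.5,353.4,60,-1.611;  python3 - <<'E'
from plant import bot;import cv2
im=bot.capture("wrist");cv2.imwrite("pics/w1.png",im[:,:,::-1])
E
```

```text
time: 6.45
tool_pos: [582.6, 260.6, 209.5]
tcp_rot: [3.141, -0.001, -1.61]
contact_force: [0.9, 0.1, -6.5]
grip_width: 59.7
6.45 [582.622 260.594 209.457] [ 3.141 -0.001 -1.61 ] F [ 0.9    0.13  -6.507] w 59.7
606.5,353.4,210,-1.611 -> [-0.468 -0.101 -0.003] [ 0.    -0.001  0.001]
606.5,353.4,60,-1.611 -> [-0.469 -0.101  0.747] [ 0.    -0.001  0.001]
```

View pics/w1.png

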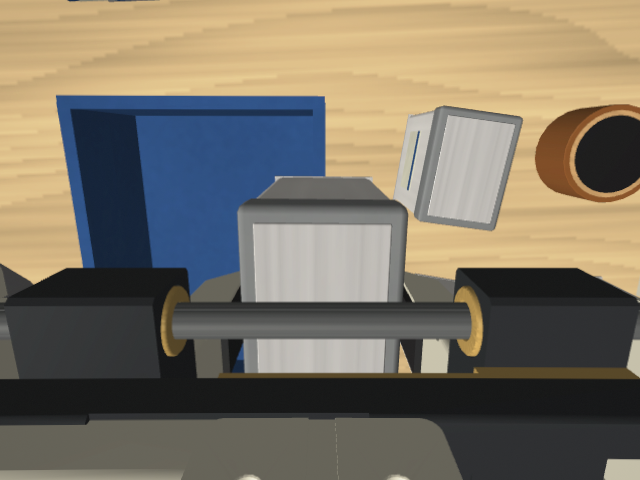

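```bash
cat > wr.py <<'E'
import numpy as np,cv2
from plant import bot
from scipy.spatial.transform import Rotation as Ro
p=bot.camera_params("wrist")
def back(uv,z,pos,rot):
    d=[p["k1"],0,0,0,0]; K=np.array([[p["fx"],0,p["cx"]],[0,p["fy"],p["cy"]],[0,0,1]])
    n=cv2.undistortPoints(np.array(uv,float).reshape(-1,1,2),K,np.array(d)).reshape(-1,2)
    T=np.array(p["T_tool_cam"]); R=Ro.from_euler("xyz",rot).as_matrix()
    o=R@T[:3,3]+pos; v=np.c_[n,np.ones(len(n))]@(R@T[:3,:3]).T
    return o+v*((z-o[2])/v[:,2])[:,None]
E
python3 - <<'E'
from wr import *
pos=[582.6,260.6,209.5];rot=[3.141,-.001,-1.61]
print(back([(58,97),(325,97)],105,pos,rot))
print(back([(135,114),(82,268),(152,268)],5,pos,rot))
print(back([(440,107),(522,120),(492,230),(415,215)],110,pos,rot))
print(back([(238,204),(408,204)],110+154,pos,rot))
E
```

```text
[[681.51845822 440.10419856 105.        ]
 [675.04004649 254.05313315 105.        ]]
[[675.51069351 433.9115034    5.        ]
 [524.00558014 513.30620256   5.        ]
 [521.13989516 440.45651133   5.        ]]
[[664.93655568 174.7176861  110.        ]
 [653.97456187 117.38363102 110.        ]
 [575.63463462 132.49277079 110.        ]
 [589.30156274 190.26019444 110.        ]]
[[627.36444747 286.68441161 264.        ]
 [625.18970043 229.42998931 264.        ]]
```

Against the wrist view, the bin centre comes out near (541.5,353), and the held tin is centred in the jaws. I'm lowering it into the far slot.

```bash
python3 -m inch '[[[-0.1,-0.02,0,0,0,0,1],[-0.25,-0.05,0,0,0,0,1],[-0.4,-0.09,0,0,0,0,1],[-0.455,-0.1,0.05,0,0,0,1],[-0.455,-0.1,0.2,0,0,0,1],[-0.455,-0.1,0.4,0,0,0,1],[-0.455,-0.1,0.6,0,0,0,1],[-0.455,-0.1,0.7,0,0,0,1],[-0.455,-0.1,0.735,0,0,0,1],[-0.455,-0.1,0.745,0,0,0,1]]]'; python3 w.py 606.5,350.7,59.5,-1.611
```

```text
time: 7.75
tool_pos: [606.7, 350.8, 61.2]
tcp_rot: [-3.141, -0.0, -1.61]
contact_force: [-3.2, -2.9, 2.2]
grip_width: 60.1
7.75 [606.719 350.821  61.165] [-3.141 -0.    -1.61 ] F [-3.207 -2.911  2.207] w 60.1
606.5,350.7,59.5,-1.611 -> [0.001 0.001 0.008] [-0.001 -0.     0.001]
```

```bash
python3 -m inch '[[[0,0,0,0,0,0,-1],[0,0,0,0,0,0,-1],[0,0,0,0,0,0,-1],[0,0,0,0,0,0,-1],[0,0,-0.1,0,0,0,-1],[0,0,-0.4,0,0,0,-1],[0,0,-0.7,0,0,0,-1],[0.25,0,-0.72,0,0,0.06,-1],[0.55,0,-0.72,0,0,0.12,-1],[0.8,0,-0.72,0,0,0.166,-1]]]'; python3 w.py 620,153,205,-1.741 620,153,55,-1.741
```

```text
time: 9.0
tool_pos: [599.8, 189.9, 204.9]
tcp_rot: [-3.141, -0.0, -1.741]
contact_force: [1.0, 0.5, -0.1]
grip_width: 91.7
9.0 [599.841 189.865 204.898] [-3.141 -0.    -1.741] F [ 0.983  0.484 -0.138] w 91.7
620,153,205,-1.741 -> [ 0.165 -0.131 -0.   ] [-0.001 -0.    -0.001]
620,153,55,-1.741 -> [ 0.164 -0.13   0.75 ] [-0.001 -0.    -0.001]
```

```bash
python3 -m inch '[[[0.165,-0.13,0,0,0,0,-1],[0.165,-0.13,0,0,0,0,-1],[0.165,-0.13,0.2,0,0,0,-1],[0.165,-0.13,0.45,0,0,0,-1],[0.165,-0.13,0.68,0,0,0,-1],[0.165,-0.13,0.75,0,0,0,-1],[0.165,-0.13,0.75,0,0,0,1],[0.165,-0.13,0.75,0,0,0,1],[0.165,-0.13,0.75,0,0,0,1],[0.165,-0.13,0.75,0,0,0,1]]]'; python3 w.py
```

```text
time: 10.25
tool_pos: [620.9, 154.7, 55.9]
tcp_rot: [-3.139, 0.0, -1.74]
contact_force: [0.4, -0.7, 4.2]
grip_width: 59.9
10.25 [620.941 154.74   55.94 ] [-3.139  0.    -1.74 ] F [ 0.384 -0.66   4.21 ] w 59.9
```

```bash
python3 -m inch '[[[0,0,0,0,0,0,1],[0,0,-0.1,0,0,0,1],[0,0,-0.25,0,0,0,1],[0,0,-0.45,0,0,0,1],[0,0,-0.65,0,0,0,1],[0,0,-0.75,0,0,0,1],[0,0,-0.78,0,0,0,1],[0,0,-0.78,0,0,0,1],[0,0,-0.78,0,0,0,1],[0,0,-0.78,0,0,0,1]]]'; python3 w.py 476.5,355.5,210,-1.611 567.5,-341,210,-1.591
```

```text
time: 11.5
tool_pos: [619.7, 154.7, 209.3]
tcp_rot: [3.14, -0.001, -1.74]
contact_force: [-0.9, 0.1, -1.0]
grip_width: 60.2
11.5 [619.719 154.732 209.314] [ 3.14  -0.001 -1.74 ] F [-0.852  0.069 -0.983] w 60.2
476.5,355.5,210,-1.611 -> [-0.869  0.875 -0.002] [ 0.002 -0.001 -0.164]
567.5,-341,210,-1.591 -> [ 2.487 -0.16  -0.002] [ 0.002 -0.001 -0.19 ]
```

T4 reads −1.0 N with the tin held, so it is empty and goes to the carton's far slot.

```bash
python3 -m inch '[[[0.06,0,0,0,0,0,1],[0.2,-0.01,0,0,0,-0.02,1],[0.36,-0.02,0,0,0,-0.05,1],[0.55,-0.04,0,0,0,-0.09,1],[0.75,-0.05,0,0,0,-0.13,1],[0.9,-0.06,0,0,0,-0.17,1],[1,-0.06,0,0,0,-0.19,1],[1,-0.06,0,0,0,-0.19,1],[1,-0.06,0,0,0,-0.19,1],[1,-0.06,0,0,0,-0.19,1]]]'; python3 w.py 567.5,-341,210,-1.591
```

```text
time: 12.75
tool_pos: [598.3, -43.6, 210.5]
tcp_rot: [-3.142, 0.0, -1.59]
contact_force: [0.7, 0.1, -1.6]
grip_width: 59.5
12.75 [598.293 -43.551 210.478] [-3.142  0.    -1.59 ] F [ 0.694  0.138 -1.628] w 59.5
567.5,-341,210,-1.591 -> [1.49  0.125 0.002] [-0.     0.     0.001]
```

```bash
python3 -m inch '[[[0.06,0,0,0,0,0,1],[0.2,0.01,0,0,0,0,1],[0.36,0.03,0,0,0,0,1],[0.55,0.05,0,0,0,0,1],[0.75,0.06,0,0,0,0,1],[0.9,0.07,0,0,0,0,1],[1,0.08,0,0,0,0,1],[1,0.08,0,0,0,0,1],[1,0.08,0,0,0,0,1],[1,0.08,0,0,0,0,1]]]'; python3 w.py 567.5,-341,210,-1.591;  python3 - <<'E'
from plant import bot;import cv2
im=bot.capture("wrist");cv2.imwrite("pics/w2.png",im[:,:,::-1])
E
```

```text
time: 14.0
tool_pos: [578.5, -242.8, 210.7]
tcp_rot: [-3.141, 0.0, -1.589]
contact_force: [-0.9, -0.1, -0.2]
grip_width: 60.1
14.0 [ 578.533 -242.786  210.687] [-3.141  0.    -1.589] F [-0.884 -0.091 -0.192] w 60.1
567.5,-341,210,-1.591 -> [0.492 0.046 0.003] [-0.     0.     0.002]
```

View pics/w2.png

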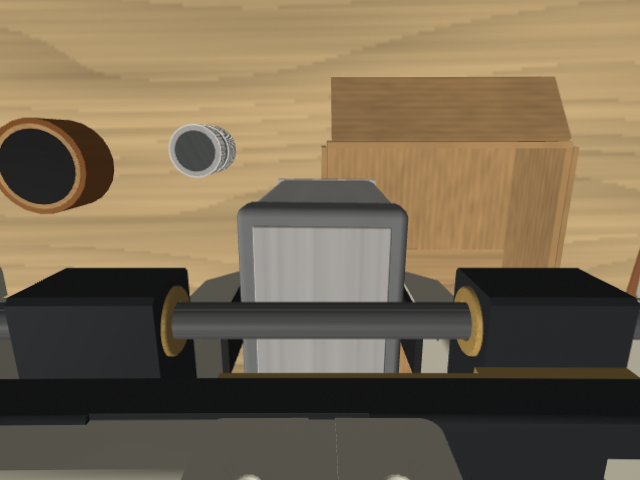

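Run:
```python
from wr import *
print(back([(329,142),(571,142)],85,[578.5,-242.8,210.7],[-3.141,0,-1.589]))
```

```text
[[ 640.24755651 -250.14179996   85.        ]
 [ 636.74967898 -436.63655393   85.        ]]
```

The wrist view confirms the carton's rim at 187 mm wide, centred near (503,−341). I'm lowering the tin there.

```bash
python3 -m inch '[[[0.1,0.01,0,0,0,0,1],[0.25,0.03,0,0,0,0,1],[0.42,0.04,0,0,0,0,1],[0.495,0.046,0.05,0,0,0,1],[0.495,0.046,0.2,0,0,0,1],[0.495,0.046,0.4,0,0,0,1],[0.495,0.046,0.6,0,0,0,1],[0.495,0.046,0.7,0,0,0,1],[0.495,0.046,0.735,0,0,0,1],[0.495,0.046,0.75,0,0,0,1]]]'; python3 w.py
```

```text
time: 15.3
tool_pos: [567.2, -342.8, 61.0]
tcp_rot: [-3.141, -0.0, -1.591]
contact_force: [-3.9, 1.9, 9.6]
grip_width: 59.9
15.3 [ 567.191 -342.841   60.959] [-3.141 -0.    -1.591] F [-3.933  1.887  9.595] w 59.9
```

```bash
python3 -m inch '[[[0,0,0,0,0,0,-1],[0,0,0,0,0,0,-1],[0,0,0,0,0,0,-1],[0,0,0,0,0,0,-1],[0,0,-0.1,0,0,0,-1],[0,0,-0.4,0,0,0,-1],[0,0,-0.7,0,0,0,-1],[-0.25,0.05,-0.72,0,0,0.02,-1],[-0.53,0.15,-0.72,0,0,0.042,-1],[-0.8,0.28,-0.72,0,0,0.042,-1]]]'; python3 w.py 452,0,205,-1.624 452,0,55,-1.624
```

```text
time: 16.55
tool_pos: [513.7, -180.1, 204.6]
tcp_rot: [-3.141, -0.0, -1.624]
contact_force: [0.4, -0.3, 0.6]
grip_width: 91.7
16.55 [ 513.721 -180.094  204.616] [-3.141 -0.    -1.624] F [ 0.404 -0.265  0.552] w 91.7
452,0,205,-1.624 -> [-0.883  0.356 -0.002] [-0.001 -0.    -0.   ]
452,0,55,-1.624 -> [-0.883  0.357  0.748] [-0.001 -0.    -0.   ]
```

```bash
python3 -m inch '[[[-0.27,0.12,0,0,0,0,-1],[-0.56,0.24,0,0,0,0,-1],[-0.83,0.356,0,0,0,0,-1],[-0.883,0.356,0,0,0,0,-1],[-0.883,0.356,0.15,0,0,0,-1],[-0.883,0.356,0.42,0,0,0,-1],[-0.883,0.356,0.68,0,0,0,-1],[-0.883,0.356,0.745,0,0,0,-1],[-0.883,0.356,0.745,0,0,0,1],[-0.883,0.356,0.745,0,0,0,1]]]'; python3 w.py
```

```text
time: 17.8
tool_pos: [454.2, -2.1, 57.2]
tcp_rot: [-3.138, -0.001, -1.624]
contact_force: [-0.9, 0.4, -0.1]
grip_width: 76.1
17.8 [454.24   -2.059  57.203] [-3.138 -0.001 -1.624] F [-0.874  0.432 -0.08 ] w 76.1
```

```bash
python3 -m inch '[[[0,0,0,0,0,0,1],[0,0,0,0,0,0,1],[0,0,-0.1,0,0,0,1],[0,0,-0.25,0,0,0,1],[0,0,-0.45,0,0,0,1],[0,0,-0.65,0,0,0,1],[0,0,-0.75,0,0,0,1],[0,0,-0.78,0,0,0,1],[0,0,-0.78,0,0,0,1],[0,0,-0.78,0,0,0,1]]]'; python3 w.py 476.5,355.5,210,-1.611 437.5,-340,210,-1.591
```

```text
time: 19.05
tool_pos: [451.9, -1.5, 210.4]
tcp_rot: [3.139, 0.0, -1.624]
contact_force: [-0.6, 0.2, -1.7]
grip_width: 59.5
19.05 [451.896  -1.511 210.405] [ 3.139  0.    -1.624] F [-0.609  0.181 -1.729] w 59.5
476.5,355.5,210,-1.611 -> [-1.789 -0.028  0.002] [ 0.003  0.    -0.016]
437.5,-340,210,-1.591 -> [ 1.694 -0.018  0.002] [ 0.003  0.    -0.042]
```

T2 reads −1.7 N, so it is empty and goes to the carton's near slot.

```bash
python3 -m inch '[[[0.06,0,0,0,0,0,1],[0.2,0,0,0,0,-0.01,1],[0.36,0,0,0,0,-0.02,1],[0.55,-0.01,0,0,0,-0.03,1],[0.75,-0.01,0,0,0,-0.04,1],[0.9,-0.01,0,0,0,-0.042,1],[1,-0.01,0,0,0,-0.042,1],[1,-0.01,0,0,0,-0.042,1],[1,-0.01,0,0,0,-0.042,1],[1,-0.01,0,0,0,-0.042,1]]]'; python3 w.py 437.5,-339.5,210,-1.591 437.5,-339.5,60,-1.591
```

```text
time: 20.3
tool_pos: [444.0, -200.5, 211.6]
tcp_rot: [3.142, 0.0, -1.59]
contact_force: [1.1, -0.6, -1.1]
grip_width: 59.7
20.3 [ 443.988 -200.532  211.551] [ 3.142  0.    -1.59 ] F [ 1.081 -0.597 -1.074] w 59.7
437.5,-339.5,210,-1.591 -> [0.695 0.019 0.008] [0.    0.    0.002]
437.5,-339.5,60,-1.591 -> [0.695 0.019 0.758] [0.    0.    0.002]
```

```bash
python3 -m inch '[[[0.1,0,0,0,0,0,1],[0.3,0.01,0,0,0,0,1],[0.5,0.02,0,0,0,0,1],[0.66,0.02,0,0,0,0,1],[0.695,0.02,0.1,0,0,0,1],[0.695,0.02,0.3,0,0,0,1],[0.695,0.02,0.53,0,0,0,1],[0.695,0.02,0.68,0,0,0,1],[0.695,0.02,0.735,0,0,0,1],[0.695,0.02,0.753,0,0,0,1]]]'; python3 w.py
```

```text
time: 21.55
tool_pos: [437.0, -340.5, 61.7]
tcp_rot: [3.141, 0.0, -1.591]
contact_force: [-6.6, 5.9, 19.7]
grip_width: 59.6
21.55 [ 437.    -340.542   61.72 ] [ 3.141  0.    -1.591] F [-6.644  5.87  19.676] w 59.6
```

The tin is on the floor, at 19.7 N upward. I'll release and go to T3.

```bash
python3 -m inch '[[[0,0,-0.005,0,0,0,1],[0,0,-0.005,0,0,0,-1],[0,0,-0.005,0,0,0,-1],[0,0,-0.005,0,0,0,-1],[0,0,-0.005,0,0,0,-1],[0,0,-0.1,0,0,0,-1],[0,0,-0.4,0,0,0,-1],[0,0,-0.7,0,0,0,-1],[-0.25,0,-0.72,0,0,0,-1],[-0.53,0,-0.72,0,0,0,-1]]]'; python3 w.py 455,146,205,-1.793;python3 -m inch '[[[-0.31,0,0,0,0,0.05,-1],[-0.62,0,0,0,0,0.1,-1],[-0.92,0,0,0,0,0.15,-1],[-1,0,0,0,0,0.2,-1],[-1,0,0,0,0,0.257,-1],[-1,0,0,0,0,0.257,-1],[-1,0,0,0,0,0.257,-1],[-1,0,0,0,0,0.257,-1],[-1,0,0,0,0,0.257,-1],[-1,0,0,0,0,0.257,-1]]]'; python3 w.py 455,146,205,-1.793 455,146,55,-1.793
python3 - <<'E'
from plant import bot;import cv2
im=bot.capture("wrist");cv2.imwrite("pics/w3.png",im[:,:,::-1])
E
```

```text
time: 22.8
tool_pos: [439.5, -233.9, 205.8]
tcp_rot: [-3.14, -0.001, -1.593]
contact_force: [0.7, 0.6, 0.1]
grip_width: 91.8
22.8 [ 439.512 -233.911  205.822] [-3.14  -0.001 -1.593] F [0.737 0.597 0.149] w 91.8
455,146,205,-1.793 -> [-1.901 -0.036  0.002] [-0.003 -0.001  0.255]
time: 24.05
tool_pos: [443.3, -34.5, 204.9]
tcp_rot: [3.142, -0.0, -1.793]
contact_force: [0.6, -0.2, -1.4]
grip_width: 91.8
24.05 [443.293 -34.503 204.877] [ 3.142 -0.    -1.793] F [ 0.647 -0.151 -1.384] w 91.8
455,146,205,-1.793 -> [-0.893  0.142 -0.001] [ 0. -0.  0.]
455,146,55,-1.793 -> [-0.893  0.142  0.749] [ 0. -0.  0.]
```

View pics/w3.png

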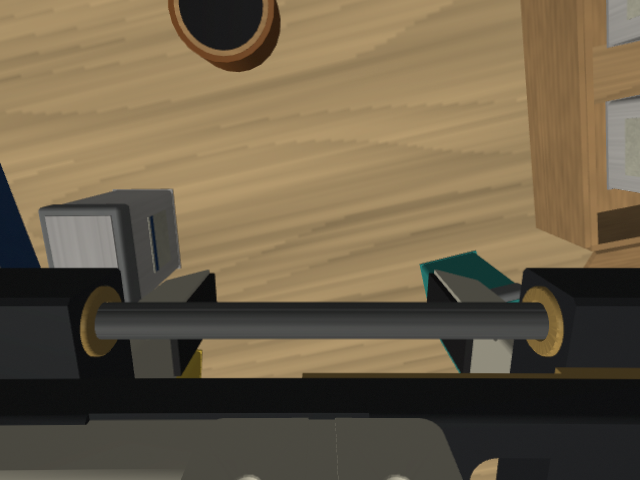

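Run:
```python
from wr import *
from h import *
from scipy.optimize import least_squares
a=back([(40,207),(128,205)],110,[443.3,-34.5,204.9],[3.142,0,-1.793]);print(a)
print(place([(42,30,110),(42,-30,110)],[455,146,-.223]))
print(least_squares(lambda q:(proj("side",[q[0],q[1],110])-un([(607,475)],180,160,4)).ravel(),[350,150]).x)
```

```text
[[503.55034032 159.84177006 110.        ]
 [491.19593312  97.76174982 110.        ]]
[[502.59470141 165.96858528 110.        ]
 [489.32532167 107.45428308 110.        ]]
[294.00465638 185.65869504]
```

```bash
python3 -m inch '[[[-0.28,0.05,0,0,0,0,-1],[-0.57,0.1,0,0,0,0,-1],[-0.84,0.14,0,0,0,0,-1],[-0.885,0.142,0,0,0,0,-1],[-0.885,0.142,0.1,0,0,0,-1],[-0.885,0.142,0.38,0,0,0,-1],[-0.885,0.142,0.66,0,0,0,-1],[-0.885,0.142,0.745,0,0,0,-1],[-0.885,0.142,0.745,0,0,0,1],[-0.885,0.142,0.745,0,0,0,1]]]'; python3 w.py
```

```text
time: 25.35
tool_pos: [455.5, 144.2, 56.9]
tcp_rot: [-3.14, 0.0, -1.793]
contact_force: [0.0, 0.8, 0.3]
grip_width: 76.3
25.35 [455.494 144.195  56.852] [-3.14   0.    -1.793] F [0.018 0.758 0.259] w 76.3
```

```bash
python3 -m inch '[[[0,0,0,0,0,0,1],[0,0,0,0,0,0,1],[0,0,-0.1,0,0,0,1],[0,0,-0.25,0,0,0,1],[0,0,-0.45,0,0,0,1],[0,0,-0.65,0,0,0,1],[0,0,-0.75,0,0,0,1],[0,0,-0.78,0,0,0,1],[0,0,-0.78,0,0,0,1],[0,0,-0.78,0,0,0,1]]]'; python3 w.py 476.5,355.5,210,-1.611
```

```text
time: 26.6
tool_pos: [453.7, 144.4, 210.5]
tcp_rot: [3.139, -0.001, -1.793]
contact_force: [-0.9, -0.3, -6.6]
grip_width: 59.9
26.6 [453.711 144.425 210.509] [ 3.139 -0.001 -1.793] F [-0.859 -0.33  -6.562] w 59.9
476.5,355.5,210,-1.611 -> [-1.055  0.121  0.002] [ 0.004 -0.001 -0.231]
```

T3 reads −6.6 N, so it is full, which makes two full and two empty as expected. It goes to the bin's near slot.

```bash
python3 -m inch '[[[-0.06,0.01,0,0,0,-0.02,1],[-0.2,0.02,0,0,0,-0.05,1],[-0.36,0.04,0,0,0,-0.09,1],[-0.55,0.06,0,0,0,-0.13,1],[-0.75,0.09,0,0,0,-0.18,1],[-0.9,0.11,0,0,0,-0.23,1],[-1,0.12,0,0,0,-0.23,1],[-1,0.12,0,0,0,-0.23,1],[-1,0.12,0,0,0,-0.23,1],[-1,0.12,0,0,0,-0.23,1]]]'; python3 w.py 476.5,355.5,210,-1.611 476.5,355.5,61,-1.611
python3 - <<'E'
from plant import bot;import cv2
im=bot.capture("wrist");cv2.imwrite("pics/w4.png",im[:,:,::-1])
E
```

```text
time: 27.85
tool_pos: [475.1, 344.4, 211.7]
tcp_rot: [3.141, -0.001, -1.613]
contact_force: [-0.2, 0.1, -6.1]
grip_width: 59.9
27.85 [475.1   344.358 211.692] [ 3.141 -0.001 -1.613] F [-0.178  0.11  -6.061] w 59.9
476.5,355.5,210,-1.611 -> [-0.056 -0.005  0.008] [ 0.001 -0.001 -0.002]
476.5,355.5,61,-1.611 -> [-0.056 -0.005  0.753] [ 0.001 -0.001 -0.002]
```

View pics/w4.png

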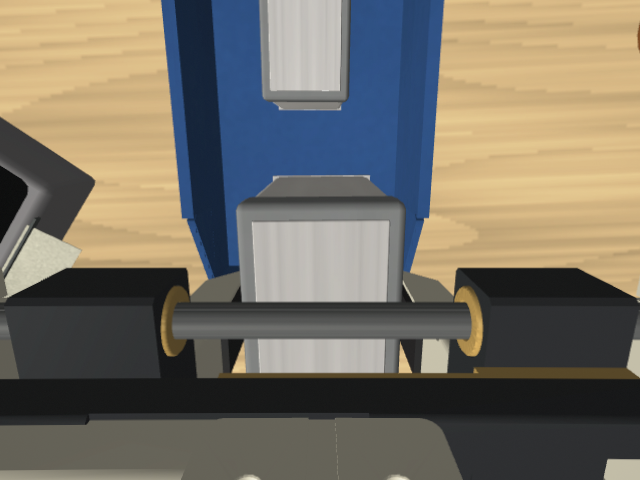

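T1 stands upright in the bin at (305,50), centred between the walls. I'm lowering T3 in front of it.

```bash
python3 -m inch '[[[-0.03,0,0,0,0,0,1],[-0.055,-0.005,0,0,0,0,1],[-0.055,-0.005,0.05,0,0,0,1],[-0.055,-0.005,0.2,0,0,0,1],[-0.055,-0.005,0.4,0,0,0,1],[-0.055,-0.005,0.58,0,0,0,1],[-0.055,-0.005,0.68,0,0,0,1],[-0.055,-0.005,0.72,0,0,0,1],[-0.055,-0.005,0.74,0,0,0,1],[-0.055,-0.005,0.75,0,0,0,1]]]'; python3 w.py
```

```text
time: 29.15
tool_pos: [477.1, 356.1, 62.5]
tcp_rot: [-3.14, 0.001, -1.612]
contact_force: [0.1, 0.6, -5.1]
grip_width: 59.4
29.15 [477.084 356.132  62.493] [-3.14   0.001 -1.612] F [ 0.093  0.641 -5.086] w 59.4
```

Still carrying 5 N, so it is not down yet. I'll lower a few mm more, then release in the same call.

```bash
python3 -m inch '[[[0,0,0.005,0,0,0,1],[0,0,0.01,0,0,0,1],[0,0,0.015,0,0,0,1],[0,0,0.015,0,0,0,1],[0,0,0.015,0,0,0,1],[0,0,0.015,0,0,0,1],[0,0,0.015,0,0,0,1],[0,0,0.015,0,0,0,1],[0,0,0.015,0,0,0,1],[0,0,0.015,0,0,0,1]]]'; python3 w.py
```

```text
time: 30.4
tool_pos: [477.1, 356.2, 61.9]
tcp_rot: [-3.139, 0.001, -1.612]
contact_force: [-6.3, -3.7, 11.8]
grip_width: 59.9
30.4 [477.062 356.175  61.862] [-3.139  0.001 -1.612] F [-6.262 -3.683 11.789] w 59.9
```

It is down now, at +11.8 N. I'll release, rise and retreat.

```bash
python3 -m inch '[[[0,0,-0.01,0,0,0,1],[0,0,-0.01,0,0,0,-1],[0,0,-0.01,0,0,0,-1],[0,0,-0.01,0,0,0,-1],[0,0,-0.01,0,0,0,-1],[0,0,-0.1,0,0,0,-1],[0,0,-0.3,0,0,0,-1],[0,0,-0.55,0,0,0,-1],[0,0,-0.8,0,0,0,-1],[0,0,-0.9,0,0,0,-1]]]'; python3 -m inch '[[[0.25,0,0,0,0,0,-1],[0.5,0,0,0,0,0,-1],[0.75,0,0,0,0,0,-1],[1,0,0,0,0,0,-1],[1,0,0,0,0,0,-1],[1,0,0,0,0,0,-1],[1,0,0,0,0,0,-1],[1,0,0,0,0,0,-1],[1,0,0,0,0,0,-1],[1,0,0,0,0,0,-1]]]'
python3 - <<'E'
from plant import bot;import cv2
for n in("scene","side"): cv2.imwrite(f"pics/{n}9.png",bot.capture(n)[:,:,::-1])
E
```

```text
time: 31.65
tool_pos: [477.6, 356.5, 242.6]
tcp_rot: [-3.137, 0.003, -1.612]
contact_force: [0.3, -0.1, -0.0]
grip_width: 91.4
time: 32.9
tool_pos: [468.3, 156.3, 238.8]
tcp_rot: [3.141, -0.0, -1.612]
contact_force: [-0.2, 0.4, -0.5]
grip_width: 92.1
```

View pics/scene9.png

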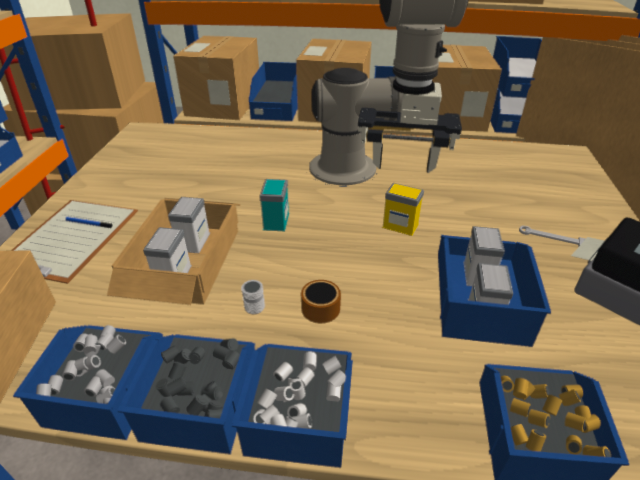

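View pics/side9.png

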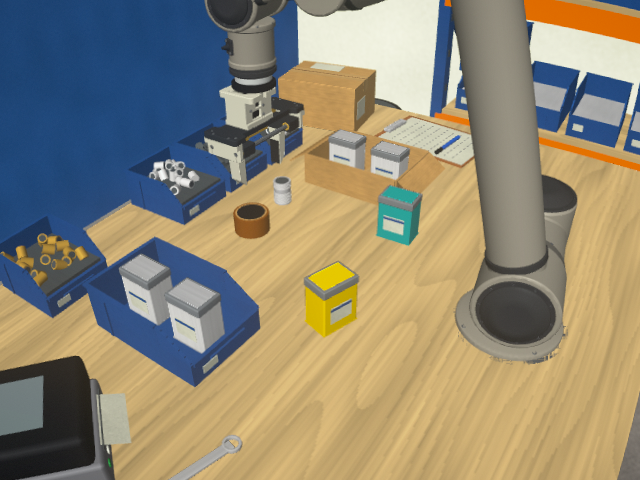

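Two tins stand upright in the bin and two in the carton. The nipple (254,297) and the tape roll (321,301) are where they were, and the gripper is clear.

```bash
python3 -c "
from plant import bot
print(bot.close_job())"
```

```text
the job is handed in; nothing more can be done
None
```

All four tins are sorted and the job is handed in at about 33 s of the 72 s allowed; the hand-in gives no verdict.

| Tin (starting place) | Force when lifted | Result | Placed in |
|---|---|---|---|
| Nearest the carton | −8.2 N, then about −7 N while carried | full | blue bin, far slot |
| Middle | −1.7 N | empty | carton, near slot |
| Nearest the bin, near row | −6.6 N | full | blue bin, near slot |
| Nearest the bin, far row | −1.0 N | empty | carton, far slot |

- **Setting down:** Each tin was lowered until the wrist force showed it resting on the floor of the bin or carton, then released. The last tin was still hanging after the first lowering, so I lowered it about 3 mm more. One empty tin was pressed down with about 20 N before release.
- **Final check:** The last pictures show all four tins upright in place, the gripper clear of everything, and the nipple, tape roll and both look-alikes where they started.
- **Disagreements:** The scene and side cameras differed by 4–6 mm in x for the tins, and one wrist reading of the last tin was about 6–10 mm off in y. The gripper had room for this, and every grasp closed to about 60 mm as expected.
- **Not measured:** I judged the tins' final height from the set-down forces and gripper heights, and did not measure it separately.

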